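# Square up a shelf-frame corner and hold it

## Robot

A 6-joint arm with a two-finger parallel gripper is mounted at the origin on the work surface. World frame = base frame: x ahead of the robot, y to its left, z up, the work surface at z = 0. Lengths are in m, angles in rad, forces in N, time in s.
With the tool pointing down it reaches from about 0.3 to 0.85 m from the base axis. Payload 4.2 kg.
Tool frame: the origin (TCP) lies at the very end of the fingers, on their centre line; the grasp point (between the pads) lies 19 mm behind it; y points along the fingers, x is the direction in which the jaws open and shut, and the axes are right-handed (so a half turn about y gives the same grasp; the last joint's range is limited). The gripper opens to 91 mm and grips with 3 to 60 N. Pads are 32 mm wide; open, the fingers measure 118 mm over their backs; the gripper's body (76 mm by 178 mm) begins 60 mm behind the grasp point.
Start: joints at [1.246, 0.32, 1.565, -0, 1.257, -0.02], TCP at [0.173, 0.549, 0.184] pointing down, gripper open.
Joint ranges: [-3.11, 3.11], [-0.84, 2.01], [0.21, 2.61], [-1.34, 4.49], [0.05, 2.63], [-2.56, 2.56]. Speed limits (rad/s): [2.57, 2.57, 3.14, 3.14, 3.14, 3.14].

## Interface

Orientations are given as a rotation vector (axis times angle).
In Python, from workcell import arm, solver, status, cams gives the robot as it stands. Calls block until the motion is done:
- arm.move_pose(position, orientation): joint-space move of the TCP to a pose.
- arm.move_linear(position, speed=0.15, rotation=None, stop_force=None): straight line of the TCP; rotation=None keeps the orientation; speed is the mean speed in m/s. With stop_force (N) it stops when the force on the tool has changed by that much, and returns True; else False.
- arm.goto_joints(angles): joint-space move.
- arm.move_gripper(opening, grip_force=None): finger opening in m; grip_force is the grip in N (None keeps the last); returns when the fingers have stopped.
- arm.sleep(seconds).
- solver.inverse_kinematics(position, orientation): joint angles nearest the present ones, or None.
- status.state(): the state.
- cams.camera(name): name is "side" or "top" or "wrist"; returns the picture (384x512x3 uint8, red, green, blue); there is no depth.
- cams.camera_info(name): a dict with "vfov" (degrees; the focal length in pixels is half the picture's height over the tangent of half this angle, whatever the lens; pixels are square), "cx", "cy" (the principal point, pixels), "k1" (the pictures are not rectified: a ray, as slopes to the right and down, at radius r is drawn at 1 + k1 r^2 times it, then the intrinsics apply), "eye" and "orientation" of the camera in the world. Camera axes: x right, y up, looking along -z (the intrinsics and any distortion apply to the point x, -y, -z); pixel columns grow to the right and rows downward; lengths in m; the calibration is good to about 2 mm. A picture is of the moment at which its call begins: read the wrist's pose just before it. camera_info takes no time and is no camera call; for the wrist camera it gives the pose at the moment of the call.
A pose or a line that the arm cannot do raises arm.IKError and nothing moves.
- arm.finish_job(): hands the job in, once; it reports no verdict.
The state is a dict: "clock": time; "joints": joint angles; "qvel": joint speeds; "tau": joint torques, N m; "tcp_pos": TCP position; "ee_rot": TCP orientation; "wrist_force": force on the tool from outside, world axes, zero at the start; "moment": the same for the moment, N m; "finger_gap": finger opening in m.
Only numpy, scipy, OpenCV 4.12 (cv2) and the standard library are available. Lean on these libraries where they do the work, as an engineer would, in place of code of your own. Each camera call takes 0.05 s, during which the arm holds its last target.

## Task

The cream upright of this shelf-frame corner sags inwards. Pick up the blue square by its orange grip, lay it flat on the brown wooden board and press its heel fully into the inside corner, one leg flush on the aluminium rail, the other pushing the upright back and flush on it. Finish still gripping the square and pressing it against both, holding the corner square; do not disturb the seedling box, jar or screwdriver.

Things in the scene. Friction and masses are not known exactly. Their poses are not given: they have to be found in the camera images.
- corner (a point): Inside corner of the frame joint, on the top face of the brown wooden board, 12 mm above the bench; z up, axes as the board. The rail runs from here along -y, its inside face in the plane x = 0; the upright runs along -x, its inside face in the plane y = 0 when square. The free space where the square goes is at negative x and negative y.
- upright (a joint): Angle (rad) of the cream upright bar about the upright pin at corner. 0: square to the rail. Positive: free end swung inwards, towards -y (starts at 0.16 to 0.24). A weak spring pulls it back inwards to about 0.2 whenever it is let go; holding it at 0 takes 1 to 2 N at 130 mm from the pin.
- upright_end (a point): Free end of the cream upright bar (blue stripe on top; 200 mm long, 30 mm wide, top 29.5 mm above the board), on its inside face at half height, 200 mm from the corner pin.
- rail: The fixed bare aluminium rail, 30 mm wide, standing 30 mm above the board top, at x 0 to +30 mm and y +30 to -200 mm of its frame. Origin: straight under the inside corner, at bench level. Axes as corner.
- board: The fixed brown wooden board, 260 x 260 mm, 12 mm thick, at x and y from -215 to +45 mm of its frame. Origin: straight under the inside corner, at bench level. Axes as corner.
- square_grip (a point): Grasp point of the blue square, in the middle of its orange grip, 42 mm above the square's underside; z up. The grip is an upright block 16 mm thick and 50 mm long, top 58 mm above the underside; the 16 mm lie along the direction (+1, +1) between the square's x and y axes, the length across it.
- square_heel (a point): Outer heel (outer right-angled corner) of the square, at its underside, +45 mm in x and +45 mm in y from the grip. The two legs run from it along -x and -y. Axes as square.
- square: The loose square, 0.25 to 0.5 kg: an L with legs 130 mm long, 24 mm wide, 16 mm tall and an 8 mm web in the angle. Origin straight under the grip, at the underside. Outside faces: x = +45 mm (goes on the rail) and y = +45 mm (goes on the upright). Fully home its axes are parallel to those of corner.
- seedbox_mid (a point): Bystander: clear lidded seedling box, 172 x 122 x 83 mm; the point is at its centre.
- jar_mid (a point): Bystander: glass jar with white cap, 48 mm across, 70 mm tall; the point is at its centre.
- screwdriver: Bystander: screwdriver with red handle, 180 mm long, lying on the bench.
There are look-alikes about, which are no part of the job. There is more than one size of the square; the one meant has the size given above.

How it is judged:
On the way:
1. the square is gripped and lifted clear of the bench (height (world z) of square above 0.02 m and contact force between the fingers and square above 1 N), for 0.2 s.
At the end, for the whole second after the job is handed in: Fingers grip the still square: heel within 4 mm of the corner in x and y, underside under 8 mm above the board, tilt under 0.06 rad, within 0.025 rad of the rail, over 0.5 N on rail and on upright; upright within 0.025 rad of square (x of square_heel in the frame of corner between -0.004 and 0.004 m and y of square_heel in the frame of corner between -0.004 and 0.004 m and z of square_heel in the frame of corner below 0.008 m and angle between square's own z axis and vertical below 0.06 rad and angle between the x axis of square and the x axis of board, either way round below 0.025 rad and value of joint upright between -0.025 and 0.025 rad and contact force between square and rail above 0.5 N and contact force between square and upright above 0.5 N and contact force between the fingers and square above 1 N and linear speed of square below 0.02 m/s); the arm keeps its last pose, push and grip.
It fails at once if a bystander (seedling box, jar or screwdriver) is moved by more than 20 mm (distance of any of seedbox_mid, jar_mid, screwdriver from where it was at the start of the episode above 0.02 m).
It also fails if it takes over 48 s, if anything falls off the work surface, if the arm or the gripper's body presses on something with over 40 N, if the wrist force passes 120 N, or if a joint passes its speed limit or range.

## Working session

There is one attempt and no reset: what is moved stays moved. The work goes in short steps, each a Python script; the robot and the scene stay as the last script left them, time stands still between calls to the robot, and variables do not carry over. Pictures are saved under pics/ and viewed, and the job is handed in when it is done.

```bash
ls; mkdir -p pics; python3 - <<'E'
from workcell import arm, solver, status, cams
import cv2
for n in ("top","side","wrist"):
    i=cams.camera_info(n); print(n,i)
    im=cams.camera(n); cv2.imwrite(f"pics/{n}0.png",cv2.resize(im[:,:,::-1],(800,600),interpolation=cv2.INTER_CUBIC))
    cv2.imwrite(f"raw_{n}0.png",im[:,:,::-1])
print(status.state())
E
```

```text
pics
top {'vfov': 48.59287077197153, 'cx': 249.7657780324332, 'cy': 194.10354340466571, 'k1': -0.10201479802334526, 'eye': array([0.46254628, 0.00688632, 1.36239404]), 'orientation': array([ 0.06437032, -0.07565706, -1.56997649])}
side {'vfov': 57.840127895105304, 'cx': 253.72081545719848, 'cy': 189.21469595054907, 'k1': 0.014421245046671851, 'eye': array([ 0.10290133, -0.71748448,  0.9452082 ]), 'orientation': array([ 0.74053807, -0.2014195 , -0.55312686])}
wrist {'vfov': 68.17966925268176, 'cx': 250.90195525998774, 'cy': 194.86818961125934, 'k1': -0.06495519491172126, 'eye': array([0.10016069, 0.5716115 , 0.38441468]), 'orientation': array([-0.23934485, -0.17488148,  1.25690788])}
{'clock': 0.15, 'joints': array([ 1.24605246e+00,  3.20105060e-01,  1.56535693e+00, -3.81197003e-05,
        1.25743286e+00, -1.99813944e-02]), 'qvel': array([ 0.00102341, -0.00252866, -0.00377325, -0.00262287,  0.00031824,
        0.00160422]), 'tau': array([ 2.32359173e-05, -4.12772441e+01, -2.32154399e+01,  7.28923967e-02,
        4.34672122e-02, -7.22617528e-05]), 'tcp_pos': array([0.17240747, 0.54810882, 0.18385269]), 'ee_rot': array([-1.33889417, -0.98107902,  0.98281226]), 'wrist_force': array([-0.68932519,  0.82000934,  0.10916107]), 'moment': array([0.02927702, 0.04201578, 0.0402492 ]), 'finger_gap': 0.09130005993677585}
```

View pics/top0.png

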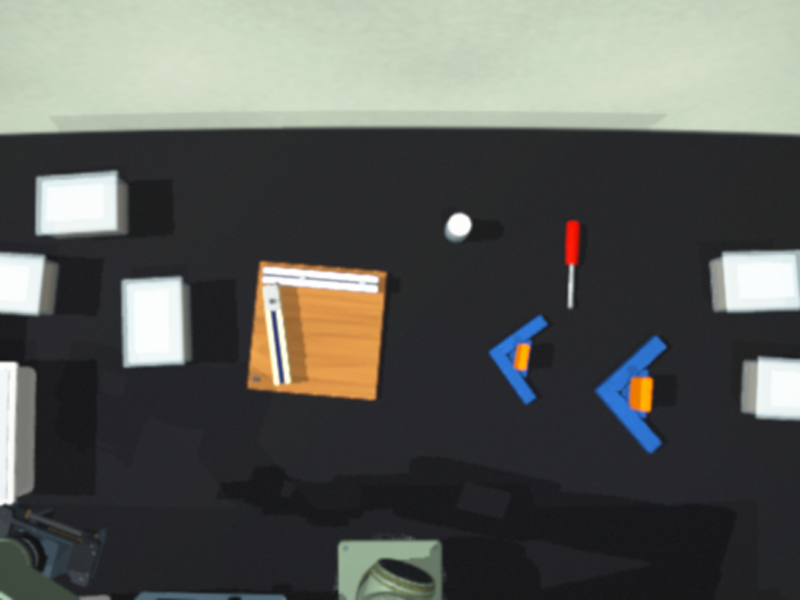

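View pics/side0.png

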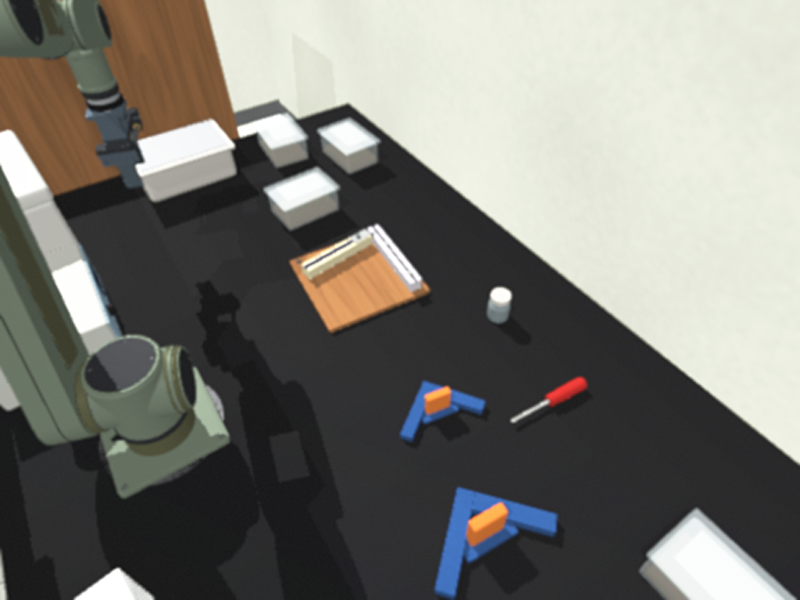

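View pics/wrist0.png

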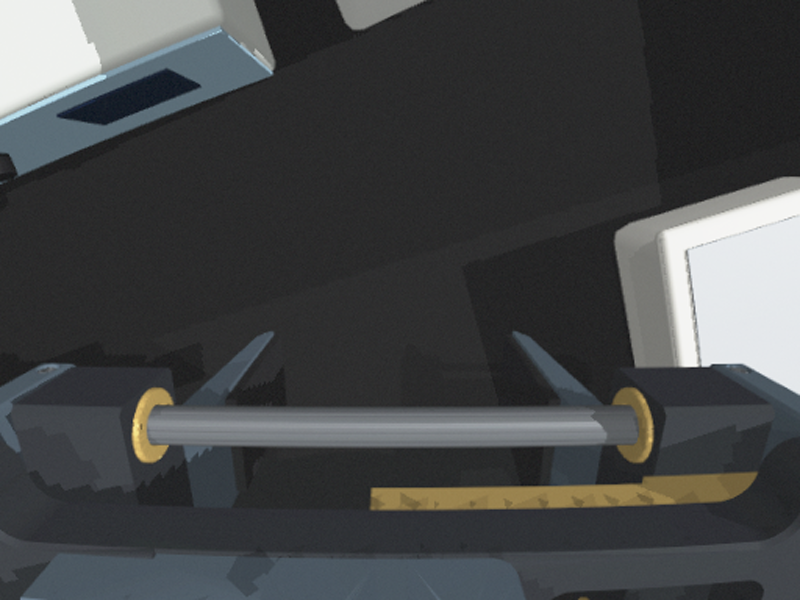

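```bash
cat > h.py <<'E'
import numpy as np, cv2
from scipy.spatial.transform import Rotation as R
from workcell import arm, solver, status, cams
def intr(i):
    f=192/np.tan(np.radians(i['vfov'])/2)
    return np.array([[f,0,i['cx']],[0,f,i['cy']],[0,0,1]]), np.array([i['k1'],0,0,0,0.])
def proj(i,P):
    K,d=intr(i); P=np.atleast_2d(P); C=R.from_rotvec(i['orientation']).inv().apply(P-i['eye'])*[1,-1,-1]
    return cv2.projectPoints(C,np.zeros(3),np.zeros(3),K,d)[0].reshape(-1,2)
def unproj(i,px,z):
    K,d=intr(i); n=cv2.undistortPoints(np.array(px,float).reshape(-1,1,2),K,d).reshape(-1,2)
    D=R.from_rotvec(i['orientation']).apply(np.c_[n[:,0],-n[:,1],-np.ones(len(n))])
    z=np.broadcast_to(z,len(n)); return i['eye']+D*((z-i['eye'][2])/D[:,2])[:,None]
def crop(im,x0,y0,x1,y1,name,s):
    c=cv2.resize(im[y0:y1,x0:x1,::-1],None,fx=s,fy=s,interpolation=cv2.INTER_CUBIC); cv2.imwrite(name,c)
E
python3 - <<'E'
import cv2
im=cv2.imread('raw_top0.png')[:,:,::-1]
from h import crop
crop(im,150,160,260,262,'pics/c_board.png',7)
crop(im,305,195,435,295,'pics/c_sq.png',6)
E
```

```text
(no output)
```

View pics/c_board.png

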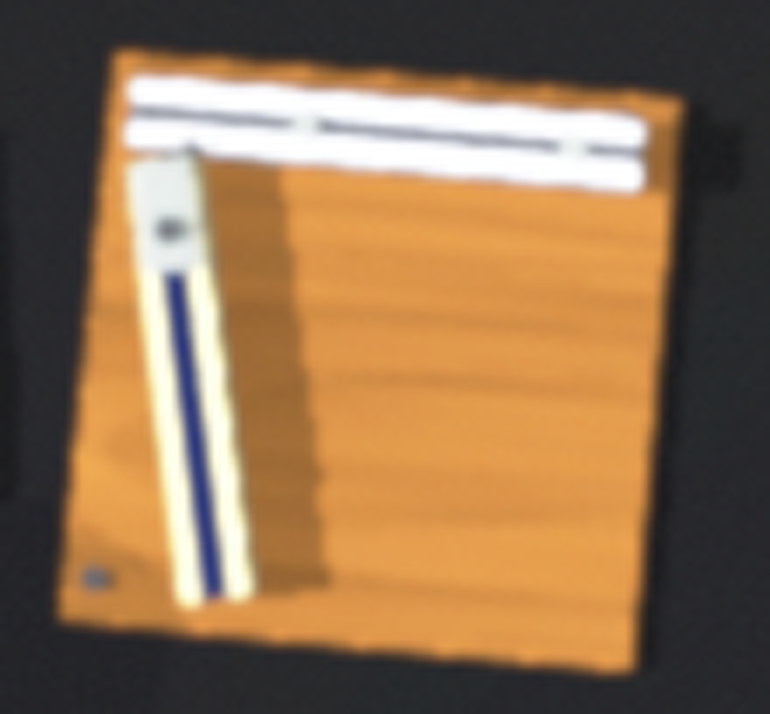

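View pics/c_sq.png

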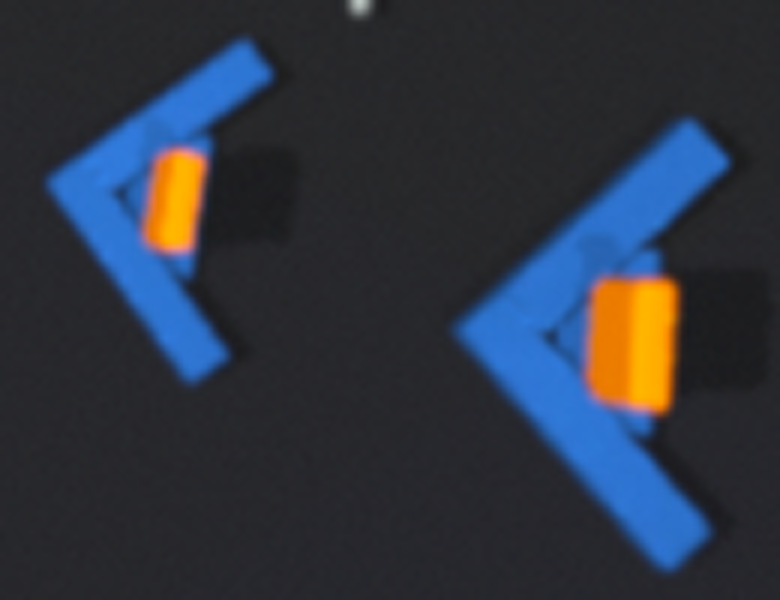

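```bash
cat > m1.py <<'E'
from h import *
from scipy.optimize import least_squares
t=cams.camera_info('top')
def raw(c,s,o): return (np.array(c,float)+.5)/s-.5+np.array(o)
def fit(model,px,z0=0):
    def f(p):
        c,s=np.cos(p[2]),np.sin(p[2]); M=model
        W=np.c_[p[0]+c*M[:,0]-s*M[:,1],p[1]+s*M[:,0]+c*M[:,1],M[:,2]]
        return (proj(t,W)-px).ravel()
    best=min((least_squares(f,[.5,0,a]) for a in np.arange(-3,3.2,.75)),key=lambda r:r.cost)
    return best
b=fit(np.array([[45,45,12],[45,-215,12],[-215,-215,12],[-215,45,12]])/1e3, raw([(115,52),(683,97),(634,672),(60,622)],7,(150,160)))
print('board',b.x,b.fun.round(2))
r=fit(np.array([[30,30,42],[30,-200,42],[0,-200,42]])/1e3, raw([(127,75),(647,116),(643,192)],7,(150,160)))
print('rail',r.x,r.fun.round(2))
for nm,px in dict(small=[(45,183),(248,37),(275,75),(190,385),(232,355)],large=[(452,330),(688,115),(733,160),(668,573),(712,533)]).items():
    q=raw(px,6,(305,195)); W=unproj(t,q,.016); 
    print(nm,'legs',np.linalg.norm(W[0]-W[1]),np.linalg.norm(W[0]-W[3]),'w',np.linalg.norm(W[1]-W[2]),np.linalg.norm(W[3]-W[4]))
    # heel->leg +x? legs along -x and -y: at heel(45,45)
    m=fit(np.array([[45,45,16],[45,-85,16],[21,-85,16],[-85,45,16],[-85,21,16]])/1e3,q)
    m2=fit(np.array([[45,45,16],[-85,45,16],[-85,21,16],[45,-85,16],[21,-85,16]])/1e3,q)
    m=min(m,m2,key=lambda r:r.cost); print(m.x,m.cost,m.fun.round(2))
j=unproj(t,[(458/1.5625,222/1.5625),(572/1.5625,242/1.5625),(571/1.5625,306/1.5625)],[.07,.012,.005]);print('jar,sd',j)
E
python3 m1.py
```

```text
board [ 0.62157993  0.22446666 -0.08236896] [ 0.26  0.19 -0.31  0.3  -0.09 -0.31  0.14 -0.16]
rail [ 0.62256491  0.22459319 -0.08672898] [ 1.01  0.2  -0.36  0.59 -0.63 -0.77]
small legs 0.13427869788357794 0.130779577809908 w 0.024741719884409742 0.0274423656677659
[ 0.47447389 -0.26544289  0.6130467 ] 0.9230176975065504 [ 0.76 -0.35 -0.32  0.43 -0.43  0.22  0.45 -0.43 -0.47  0.14]
large legs 0.17486102054361138 0.17422858673594815 w 0.03447000409766811 0.032234227634323015
[ 0.39906167 -0.5093393   0.71393059] 200.88461841906687 [ 8.77  0.5  -1.5   9.46 -4.14  7.56 -0.78 -9.45 -2.73 -7.83]
jar,sd [[ 0.73972448 -0.13673673  0.07      ]
 [ 0.71119882 -0.38087527  0.012     ]
 [ 0.57823499 -0.37704783  0.005     ]]
```

Candidates for the square (top view, 800×600): the smaller blue square at (520,357), measuring 131–134 mm legs and about 25 mm width. The larger look-alike at (640,393) measures 174 mm legs and about 33 mm width. I choose the smaller one, which matches the 130/24 mm description; the c_sq crop confirms it has the orange grip. The boxes are all white, and I'll stay clear of every one.

```bash
cat >> h.py <<'E'
def down(a):
    c,s=np.cos(a),np.sin(a)
    return R.from_matrix(np.array([[c,0,-s],[s,0,c],[0,-1,0]])).as_rotvec()
E
python3 - <<'E'
from h import *
st=status.state(); print(R.from_rotvec(st['ee_rot']).as_matrix().round(3))
for k in (0,np.pi,-np.pi):
    print(solver.inverse_kinematics([.474,-.265,.2],down(1.398+k)),solver.inverse_kinematics([.55,.18,.06],down(.703+k)))
E
```

```text
[[ 0.3   -0.    -0.954]
 [ 0.954 -0.001  0.3  ]
 [-0.001 -1.    -0.   ]]
[-5.30959734e-01  2.59618827e-01  1.61066373e+00 -4.44089210e-16
  1.27131010e+00 -1.92895973e+00] [ 2.96412880e-01  4.29307900e-01  1.73236785e+00 -4.44089210e-16
  9.79916905e-01 -4.06587120e-01]
[-5.30959734e-01  2.59618827e-01  1.61066373e+00 -4.44089210e-16
  1.27131010e+00  1.21263292e+00] None
[-5.30959734e-01  2.59618827e-01  1.61066373e+00 -4.44089210e-16
  1.27131010e+00  1.21263292e+00] None
```

```bash
python3 - <<'E'
from h import *
st=status.state(); i=cams.camera_info('wrist')
T=R.from_rotvec(st['ee_rot']); C=R.from_rotvec(i['orientation'])
print('cam in tool',T.inv().apply(i['eye']-st['tcp_pos']), 'view dir', T.inv().apply(C.apply([0,0,-1])),'up',T.inv().apply(C.apply([0,1,0])))
print(unproj(i,[(256,100),(256,192),(10,100),(500,100)],0.02))
# simulated view poses
rel_p=T.inv().apply(i['eye']-st['tcp_pos']); rel=T.inv()*C
def see(p,a,P):
    TT=R.from_rotvec(down(a)); j=dict(i); j['eye']=np.array(p)+TT.apply(rel_p); j['orientation']=(TT*rel).as_rotvec(); return proj(j,P).round()
c,s=np.cos(-.084),np.sin(-.084)
B=np.array([[45,45,12],[45,-215,12],[-215,-215,12],[-215,45,12],[0,0,12]])/1e3
W=np.c_[.622+c*B[:,0]-s*B[:,1],.2245+s*B[:,0]+c*B[:,1],B[:,2]]
print(W[:, :2].round(3))
for p in ([.45,.1,.25],[.5,.2,.25],[.4,.15,.25]):
  for a in (.703,1.4): print(p,a,see(p,a,W).tolist(), solver.inverse_kinematics(p,down(a)))
c,s=np.cos(.613),np.sin(.613)
B=np.array([[45,45,16],[45,-85,16],[-85,45,16],[0,0,58]])/1e3
W=np.c_[.4745+c*B[:,0]-s*B[:,1],-.2654+s*B[:,0]+c*B[:,1],B[:,2]]
for p in ([.4745,-.2654,.15],[.4745,-.2654,.2],[.42,-.2654,.2]):print(see(p,1.398,W).tolist())
E
```

```text
cam in tool [ 0.00051338 -0.20067522  0.07596749] view dir [ 8.65382126e-04  9.61843289e-01 -2.73599597e-01] up [9.08434305e-04 2.73598830e-01 9.61843467e-01]
[[ 0.0853946   0.58278144  0.02      ]
 [ 0.19729644  0.54806014  0.02      ]
 [-0.0161523   0.28173452  0.02      ]
 [ 0.17414702  0.88711134  0.02      ]]
[[0.671 0.266]
 [0.649 0.006]
 [0.39  0.028]
 [0.412 0.287]
 [0.622 0.224]]
[0.45, 0.1, 0.25] 0.703 [[421.0, 175.0], [302.0, 277.0], [192.0, 175.0], [314.0, 49.0], [383.0, 175.0]] [ 1.93719355e-01  9.97383874e-02  1.68708096e+00 -4.44089210e-16
  1.35477331e+00 -5.09280645e-01]
[0.45, 0.1, 0.25] 1.4 [[364.0, 271.0], [218.0, 283.0], [197.0, 134.0], [368.0, 120.0], [339.0, 250.0]] [ 0.19371935  0.09973839  1.68708096  0.          1.35477331 -1.20628065]
[0.5, 0.2, 0.25] 0.703 [[356.0, 202.0], [244.0, 298.0], [131.0, 201.0], [243.0, 81.0], [317.0, 202.0]] [ 3.59149790e-01  2.27044486e-01  1.52942878e+00 -4.44089210e-16
  1.38511938e+00 -3.43850210e-01]
[0.5, 0.2, 0.25] 1.4 [[305.0, 255.0], [156.0, 267.0], [126.0, 113.0], [298.0, 97.0], [277.0, 233.0]] [ 0.35914979  0.22704449  1.52942878  0.          1.38511938 -1.04085021]
[0.4, 0.15, 0.25] 0.703 [[417.0, 216.0], [303.0, 310.0], [198.0, 217.0], [316.0, 100.0], [381.0, 217.0]] [ 3.31847954e-01  4.36450765e-02  1.74909491e+00 -4.44089210e-16
  1.34885267e+00 -3.71152046e-01]
[0.4, 0.15, 0.25] 1.4 [[338.0, 299.0], [197.0, 310.0], [173.0, 172.0], [338.0, 157.0], [313.0, 280.0]] [ 0.33184795  0.04364508  1.74909491  0.          1.34885267 -1.06815205]
[[303.0, 180.0], [229.0, 249.0], [225.0, 100.0], [250.0, 188.0]]
[[296.0, 172.0], [231.0, 233.0], [228.0, 102.0], [250.0, 178.0]]
[[301.0, 208.0], [238.0, 266.0], [236.0, 144.0], [258.0, 219.0]]
```

```bash
python3 - <<'E'
from h import *
import pickle
arm.move_pose([.58,.17,.15],down(1.4)); arm.sleep(.2)
i=cams.camera_info('wrist'); im=cams.camera('wrist'); pickle.dump((i,im),open('w1.pkl','wb'))
crop(im,0,0,512,384,'pics/w1.png',1.56)
arm.move_pose([.44,-.2654,.17],down(1.398)); arm.sleep(.2)
i=cams.camera_info('wrist'); im=cams.camera('wrist'); pickle.dump((i,im),open('w2.pkl','wb'))
crop(im,0,0,512,384,'pics/w2.png',1.56)
print(status.state()['clock'])
E
```

```text
4.3333
```

View pics/w1.png

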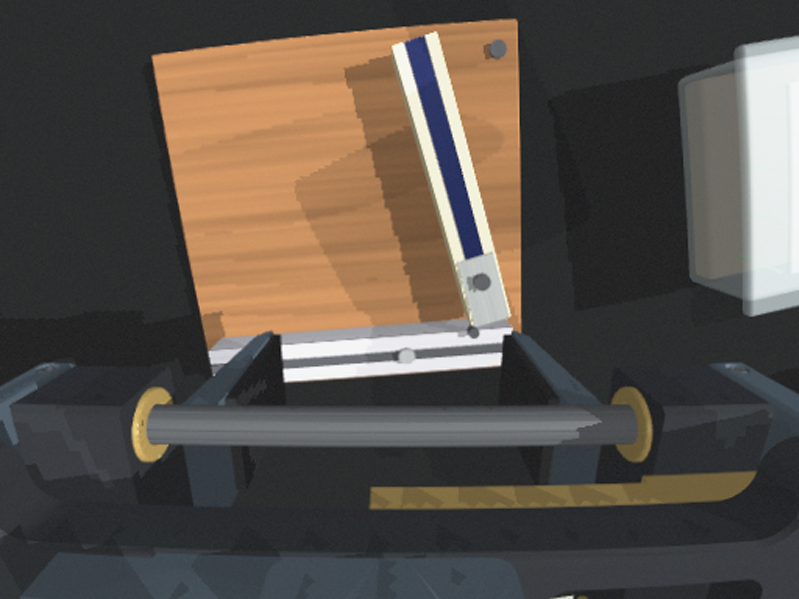

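View pics/w2.png

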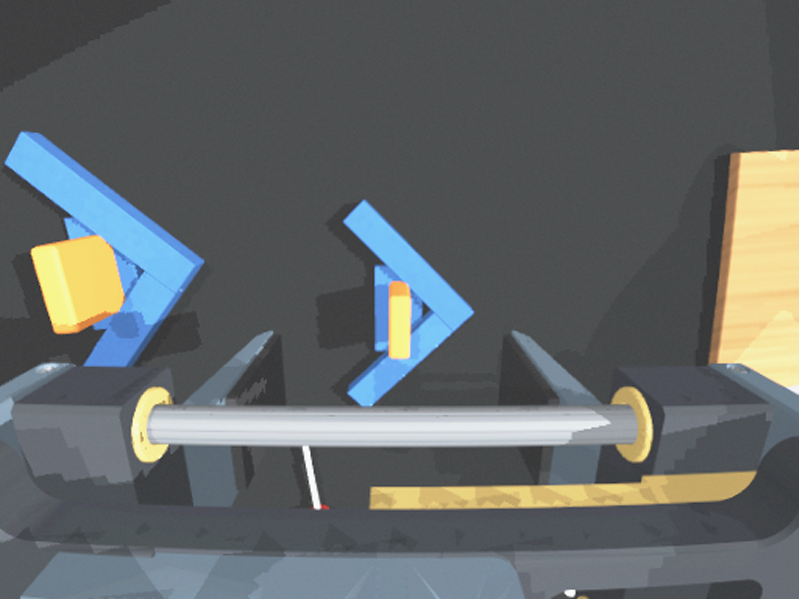

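```bash
python3 - <<'E'
from h import *
import pickle
i,im=pickle.load(open('w2.pkl','rb')); crop(im,212,120,312,266,'pics/w2c.png',4)
i,im=pickle.load(open('w1.pkl','rb')); crop(im,90,5,345,260,'pics/w1c.png',2.3); crop(im,270,145,350,245,'pics/w1d.png',6)
E
```

```text
(no output)
```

View pics/w2c.png

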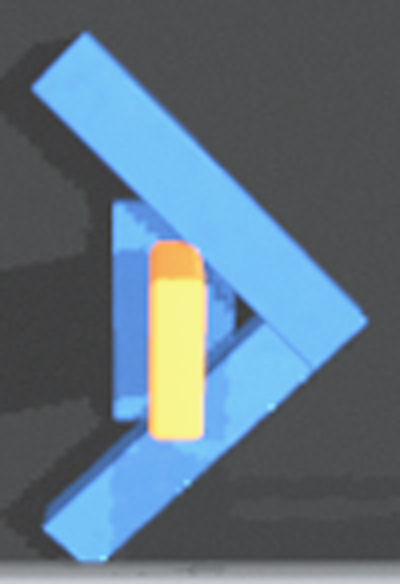

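View pics/w1c.png

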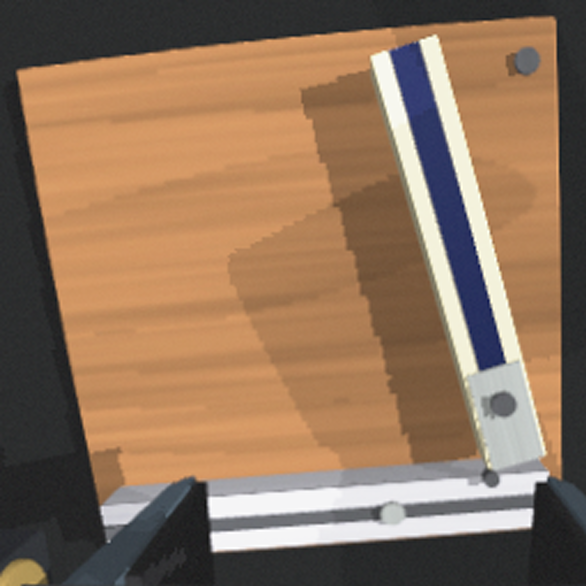

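View pics/w1d.png

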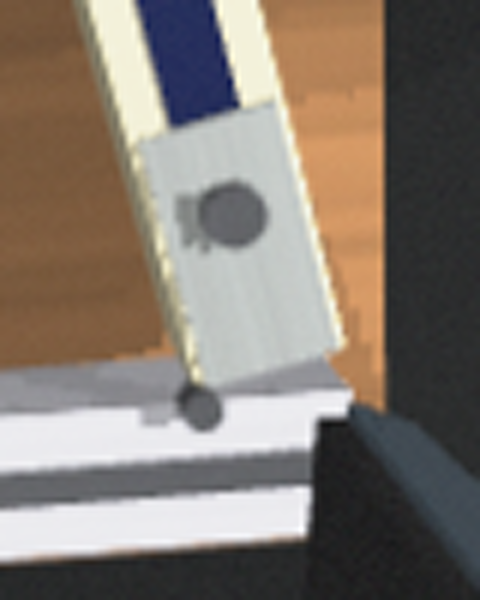

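```bash
cat > m2.py <<'E'
from h import *
import pickle
from scipy.optimize import least_squares
def raw(c,s,o): return (np.array(c,float)+.5)/s-.5+np.array(o)
def solve(i,obs,x0):
    # obs: (px, z, bx or None, by or None)
    W=unproj(i,[o[0] for o in obs],[o[1] for o in obs])
    def f(p):
        c,s=np.cos(p[2]),np.sin(p[2]); r=[]
        for w,o in zip(W,obs):
            dx,dy=w[0]-p[0],w[1]-p[1]; l=(c*dx+s*dy,-s*dx+c*dy)
            for k in (0,1):
                if o[2+k] is not None: r.append((l[k]-o[2+k])*1e3)
        return r
    q=least_squares(f,x0); return q.x,q.fun.round(1),W
if __name__=='__main__':
    i,im=pickle.load(open('w2.pkl','rb'))
    rr=lambda c:raw(c,4,(212,120))
    x,f,_=solve(i,[(rr((367,320)),.016,.045,.045),(rr((85,33)),.016,-.085,.045),(rr((33,88)),.016,-.085,.021),(rr((43,527)),.016,.021,-.085),(rr((185,485)),.016,.045,None),(rr((272,405)),.016,.045,None)],[.474,-.265,.613]) ; print('square A',x,f)
    x,f,_=solve(i,[(rr((367,320)),.016,.045,.045),(rr((85,33)),.016,.045,-.085),(rr((33,88)),.016,.021,-.085),(rr((43,527)),.016,-.085,.021),(rr((185,485)),.016,None,.045),(rr((272,405)),.016,None,.045)],[.474,-.265,.613]) ; print('square B',x,f)
    print('griptop',unproj(i,[rr((178,360)),rr((178,281)),rr((178,440))],.058))
    i,im=pickle.load(open('w1.pkl','rb'))
    a=lambda c:raw(c,2.3,(90,5)); d=lambda c:raw(c,6,(270,145))
    o1=[(a((18,70)),.012,-.215,-.215),(a((555,16)),.012,-.215,.045),(a((72,350)),.012,None,-.215),(a((560,350)),.012,None,.045),
      (d((10,371)),.012,0,None),(d((150,353)),.012,0,None)]
    x,f,_=solve(i,o1,[.622,.2245,-.083]); print('board',x,f)
    o2=[(d((10,411)),.042,0,None),(d((150,402)),.042,0,None),(a((215,482)),.042,0,None),(d((350,388)),.042,0,.03)]
    x2,f,_=solve(i,o2,x); print('rail',x2,f)
    W=unproj(i,[d((85,20)),d((150,215)),d((195,375)),a((372,57))],.0415)
    c,s=np.cos(x[2]),np.sin(x[2]); l=np.c_[c*(W[:,0]-x[0])+s*(W[:,1]-x[1]),-s*(W[:,0]-x[0])+c*(W[:,1]-x[1])]; print('upright inside top edge, board frame',l*1e3)
E
python3 m2.py
```

```text
square A [ 0.47244044 -0.26390058  0.60832973] [-0.6 -0.3  0.5 -0.3  0.8  0.4  0.5  0.3 -0.4 -0.8]
square B [ 0.46798115 -0.27747689 -2.09376292] [-118.2  -69.4   -1.5    5.7   32.1   26.9   87.6   61.9    6.1  -31.2]
griptop [[ 0.47205614 -0.26347111  0.058     ]
 [ 0.44862184 -0.25952129  0.058     ]
 [ 0.49680444 -0.26763836  0.058     ]]
board [ 0.62189644  0.22601864 -0.08622355] [ 0.1  1.   0.4 -1.2  2.3 -2.   0.5 -1. ]
rail [ 0.62074894  0.22417382 -0.13690008] [ 1.3  0.4 -0.6 -1.1 -0. ]
upright inside top edge, board frame [[ -74.89853186  -19.10831118]
 [ -37.74364435   -8.94602655]
 [  -5.58219344   -1.63395135]
 [-194.99209938  -44.22553313]]
```

```bash
python3 - <<'E'
from h import *
import pickle
a=.608+np.pi/4
arm.move_pose([.4722,-.2637,.10],down(a))
print(arm.move_linear([.4722,-.2637,.0235],speed=.1,stop_force=15))
arm.move_gripper(0.0,40); st=status.state(); print(st['finger_gap'],st['tcp_pos'],st['wrist_force'])
arm.move_linear([.4722,-.2637,.15],speed=.12); arm.sleep(.2)
st=status.state(); print(st['finger_gap'],st['tcp_pos'],st['wrist_force'],st['moment'],st['clock'])
i=cams.camera_info('wrist'); im=cams.camera('wrist'); pickle.dump((i,im),open('w3.pkl','wb'))
crop(im,0,0,512,384,'pics/w3.png',1.56)
E
```

```text
False
0.015494346136738644 [ 0.47220368 -0.26395461  0.0235352 ] [-0.49064278 -1.35766944 -0.21094643]
0.015072132886410686 [ 0.47187554 -0.26352087  0.1493145 ] [ 0.05240055 -0.11793551 -4.41518468] [-0.03666099 -0.03284285 -0.00648178] 8.2083
```

View pics/w3.png

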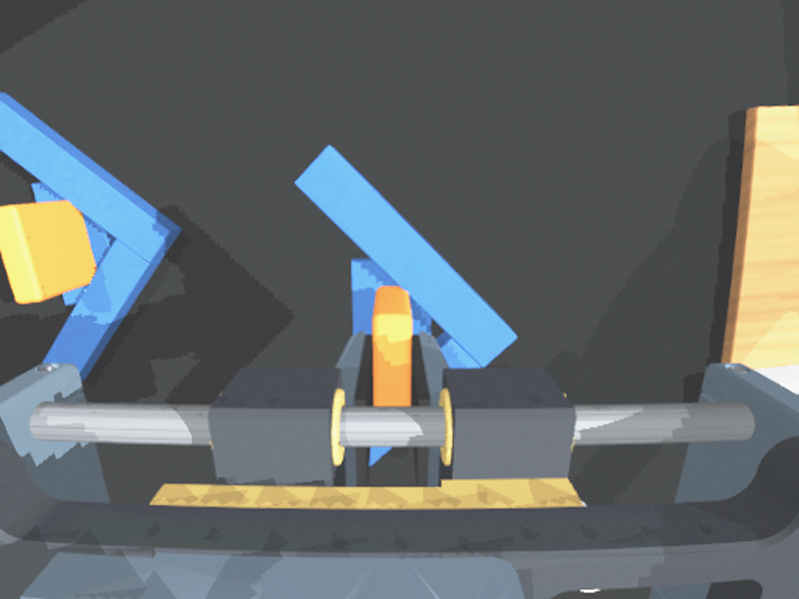

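```bash
python3 - <<'E'
from m2 import *
i,im=pickle.load(open('w3.pkl','rb')); crop(im,180,85,340,245,'pics/w3c.png',3.7)
q=lambda c:raw(c,1.56,(0,0))
x,f,_=solve(i,[(q((517,337)),.142,.045,.045),(q((330,147)),.142,-.085,.045),(q((295,183)),.142,-.085,.021)],[.472,-.264,.608]);print(x,f)
E
```

```text
[ 0.47298918 -0.26299997  0.60447525] [-1.2 -0.1  0.9 -0.6  0.3  0.7]
```

View pics/w3c.png

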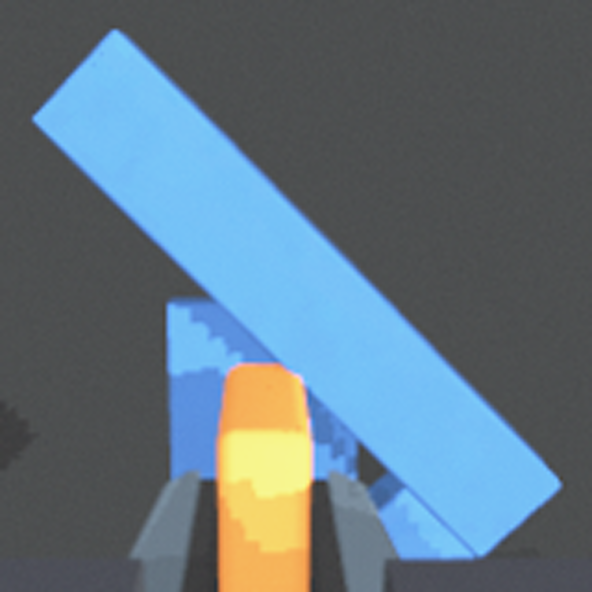

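```bash
cat >> h.py <<'E'
COR=np.array([.622,.225]); YAW=-.085
def tcp(hx,hy,z,yaw=YAW):
    c,s=np.cos(YAW),np.sin(YAW); H=COR+np.array([c*hx-s*hy,s*hx+c*hy])
    c,s=np.cos(yaw),np.sin(yaw); return np.r_[H-np.array([c-s,s+c])*.045,z]
def loc(v): 
    c,s=np.cos(YAW),np.sin(YAW); return np.array([c*v[0]+s*v[1],-s*v[0]+c*v[1],v[2]])
def rep():
    st=status.state(); p=st['tcp_pos'].copy(); p[:2]-=tcp(0,0,0)[:2]; 
    M=R.from_rotvec(st['ee_rot']).as_matrix()
    print('t %.2f heel %s F %s M %s yaw %.4f gap %.4f tilt %.3f'%(st['clock'],(loc(p)*1e3).round(1),loc(st['wrist_force']).round(1),loc(st['moment']).round(2),np.arctan2(M[1,0],M[0,0])-np.pi/4,st['finger_gap'],np.arccos(-M[2,1])))
E
python3 - <<'E'
from h import *
import pickle
o=down(YAW+np.pi/4)
arm.move_pose(tcp(-.012,-.054,.13),o); arm.sleep(.2); rep()
arm.move_linear(tcp(-.012,-.054,.045),speed=.1); arm.sleep(.2); rep()
i=cams.camera_info('wrist'); im=cams.camera('wrist'); pickle.dump((i,im),open('w4.pkl','wb'))
crop(im,0,0,512,384,'pics/w4.png',1.56)
im=cams.camera('top'); crop(im,150,160,260,262,'pics/t4.png',7)
E
```

```text
t 9.96 heel [-11.7 -54.9 130.1] F [ 0.1  0.5 -4.5] M [-0.04  0.    0.01] yaw -0.0863 gap 0.0155 tilt 0.000
t 11.16 heel [-11.5 -53.8  45.7] F [-0.2  0.5 -4.9] M [-0.07  0.01 -0.01] yaw -0.0850 gap 0.0158 tilt 0.001
```

View pics/w4.png

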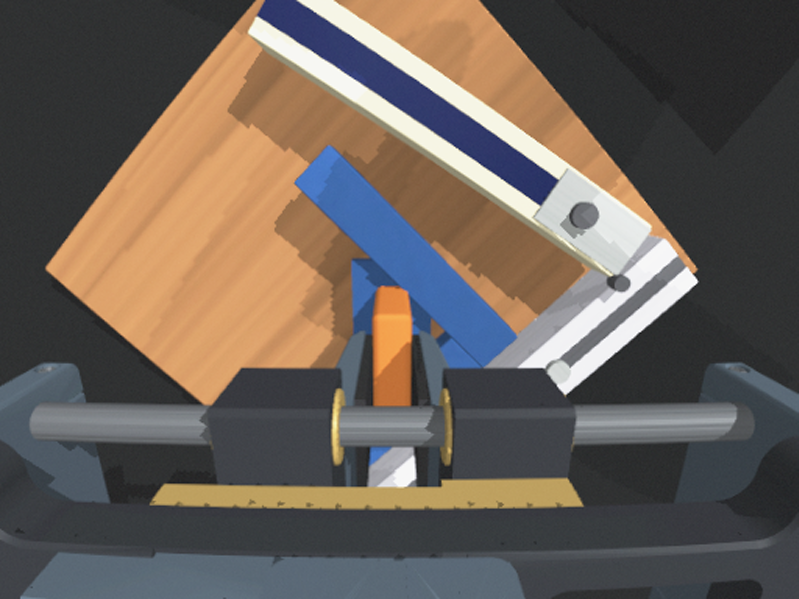

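View pics/t4.png

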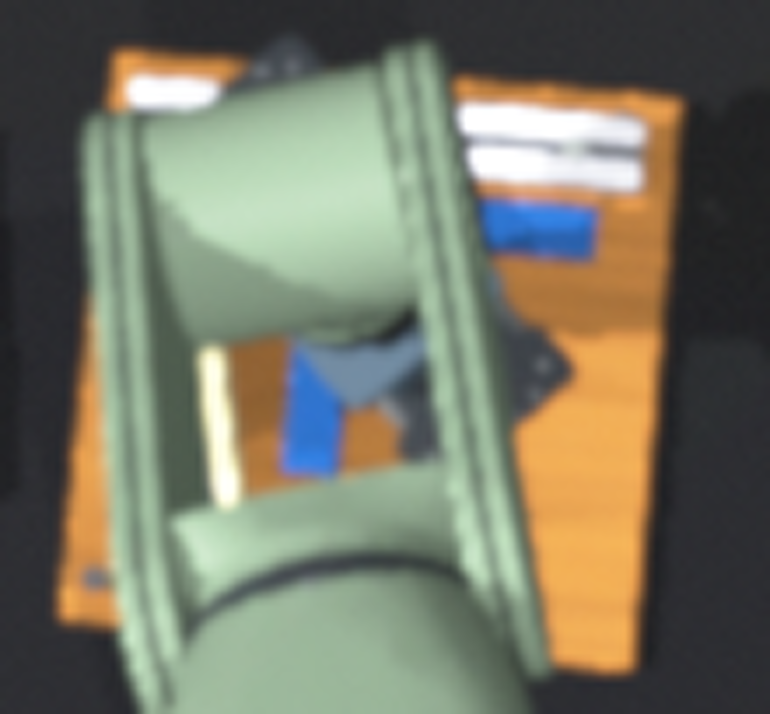

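```bash
python3 - <<'E'
from h import *
print(arm.move_linear(tcp(-.012,-.054,.030),speed=.03,stop_force=4)); rep(); arm.sleep(.2); rep()
p=status.state()['tcp_pos']; 
arm.move_linear(tcp(-.012,-.054,p[2]+.0005),speed=.02); arm.sleep(.2); rep()
E
```

```text
True
t 11.65 heel [-11.7 -53.9  35.3] F [ 0.1 -0.5  3.6] M [-0.02  0.04 -0.01] yaw -0.0849 gap 0.0155 tilt 0.001
t 11.85 heel [-11.7 -54.   35.3] F [-1.1  0.1  6. ] M [-0.03 -0.04  0.09] yaw -0.0850 gap 0.0156 tilt 0.001
t 12.31 heel [-12.2 -54.1  35.4] F [-0.3 -1.3 -3.3] M [-0.06 -0.13 -0.  ] yaw -0.0850 gap 0.0153 tilt 0.003
```

```bash
python3 - <<'E'
from h import *
z=.0358
print(arm.move_linear(tcp(-.012,-.006,z),speed=.05,stop_force=12)); rep()
arm.sleep(.2); rep()
print(arm.move_linear(tcp(.008,-.006,z),speed=.015,stop_force=5)); rep(); arm.sleep(.3); rep()
E
```

```text
False
t 13.42 heel [-12.3  -5.8  35.6] F [-0.7 -0.6 -4.4] M [-0.13  0.19  0.13] yaw -0.0853 gap 0.0154 tilt 0.003
t 13.62 heel [-12.   -6.   35.7] F [-0.8 -0.5 -4.5] M [-0.15  0.1   0.08] yaw -0.0854 gap 0.0155 tilt 0.003
True
t 14.43 heel [-2.  -6.2 35.3] F [-1.   0.1  3.6] M [ 0.04 -0.04  0.06] yaw -0.0853 gap 0.0154 tilt 0.006
t 14.72 heel [-2.  -6.2 35.3] F [1.1 0.3 5.9] M [ 0.02 -0.23 -0.01] yaw -0.0851 gap 0.0157 tilt 0.006
```

```bash
python3 - <<'E'
from h import *
z=.0372
arm.move_linear(tcp(-.002,-.006,z),speed=.015); arm.sleep(.2); rep()
print(arm.move_linear(tcp(.010,-.006,z),speed=.015,stop_force=6)); rep(); arm.sleep(.3); rep()
E
```

```text
t 15.34 heel [-2.6 -6.3 36.6] F [-1.2 -0.6 -5.5] M [-0.31 -0.04  0.07] yaw -0.0848 gap 0.0153 tilt 0.012
True
t 15.73 heel [-1.9 -6.7 35.9] F [-1.1 -0.7 -0.2] M [-0.12 -0.09  0.12] yaw -0.0854 gap 0.0156 tilt 0.018
t 16.03 heel [-2.3 -6.7 35.6] F [0.4 0.8 4.3] M [ 0.01 -0.36  0.1 ] yaw -0.0853 gap 0.0153 tilt 0.018
```

```bash
python3 - <<'E'
from h import *
o=down(YAW+np.pi/4)
st=status.state(); print(st['joints'],R.from_rotvec(st['ee_rot']).as_matrix().round(3))
z=.0372
arm.move_linear(tcp(-.004,-.006,z),speed=.01,rotation=o); arm.sleep(.3); rep()
i=cams.camera_info('wrist'); im=cams.camera('wrist')
crop(im,0,0,512,384,'pics/w5.png',1.56)
E
```

```text
[ 0.28145341  0.48992484  1.69788329  0.0017137   0.97204629 -0.41955275] [[ 0.765 -0.018 -0.644]
 [ 0.644 -0.004  0.765]
 [-0.016 -1.     0.009]]
t 16.77 heel [-4.4 -6.3 36.8] F [ 0.5 -0.7 -4.8] M [-0.45  0.13  0.16] yaw -0.0847 gap 0.0153 tilt 0.001
```

View pics/w5.png

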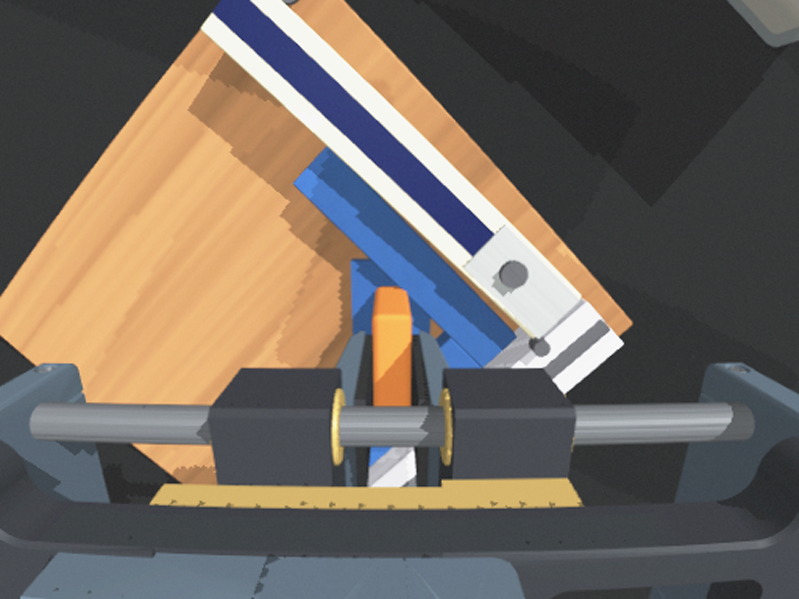

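```bash
python3 - <<'E'
from h import *
o=down(YAW+np.pi/4)
z=.0375
print(arm.move_linear(tcp(.010,-.006,z),speed=.015,rotation=o,stop_force=5)); rep(); arm.sleep(.3); rep()
E
```

```text
True
t 17.28 heel [-2.3 -6.7 35.9] F [ 1.4 -1.2 -4.1] M [-0.33 -0.08  0.09] yaw -0.0855 gap 0.0154 tilt 0.006
t 17.58 heel [-2.9 -7.  35.4] F [ 1.5 -0.7 -0.7] M [-0.04 -0.49  0.  ] yaw -0.0852 gap 0.0153 tilt 0.007
```

```bash
python3 - <<'E'
from h import *
o=down(YAW+np.pi/4)
for hx,z in ((-.003,.0375),(-.003,.039),(-.002,.039),(-.001,.039),(0,.039)):
    arm.move_linear(tcp(hx,-.006,z),speed=.01,rotation=o); arm.sleep(.15); print(hx,z,end=' '); rep()
E
```

```text
-0.003 0.0375 t 18.20 heel [-3.8 -6.3 37. ] F [ 0.2 -1.9 -6.2] M [-0.4   0.07  0.13] yaw -0.0847 gap 0.0153 tilt 0.002
-0.003 0.039 t 18.65 heel [-3. -6. 39.] F [ 0.2 -1.9 -5. ] M [-0.42  0.06  0.14] yaw -0.0850 gap 0.0156 tilt 0.000
-0.002 0.039 t 19.05 heel [-1.9 -6.  39.1] F [-0.5 -1.8 -4.3] M [-0.45  0.07  0.15] yaw -0.0850 gap 0.0155 tilt 0.000
-0.001 0.039 t 19.45 heel [-1.4 -6.  38.9] F [-2.  -1.  -2.9] M [-0.29  0.53  0.04] yaw -0.0852 gap 0.0153 tilt 0.001
0 0.039 t 19.85 heel [-1.2 -6.  38.8] F [-4.5  0.2 -3. ] M [-0.22  1.1  -0.04] yaw -0.0855 gap 0.0151 tilt 0.002
```

```bash
python3 - <<'E'
from h import *
o=down(YAW+np.pi/4)
z=.037
for hx,hy,z in ((-.0025,-.006,.037),(-.0025,-.004,z),(-.0025,-.002,z),(-.0025,-.001,z),(-.0025,0,z),(-.0025,.001,z),(-.0025,.002,z)):
    arm.move_linear(tcp(hx,hy,z),speed=.012,rotation=o); arm.sleep(.15); print(hx,hy,z,end=' '); rep()
    if loc(status.state()['wrist_force'])[1]<-5: break
E
```

```text
-0.0025 -0.006 0.037 t 20.42 heel [-1.7 -5.9 37.1] F [ 0.3 -0.4 -4.5] M [-0.35 -0.04  0.07] yaw -0.0849 gap 0.0155 tilt 0.002
-0.0025 -0.004 0.037 t 20.88 heel [-2.5 -3.9 37. ] F [ 0.9 -0.6 -5.5] M [-0.27 -0.08  0.05] yaw -0.0851 gap 0.0151 tilt 0.000
-0.0025 -0.002 0.037 t 21.35 heel [-2.6 -2.  37. ] F [ 0.9 -1.5 -4.7] M [-0.32 -0.05  0.04] yaw -0.0850 gap 0.0155 tilt 0.000
-0.0025 -0.001 0.037 t 21.75 heel [-2.6 -1.1 37. ] F [ 1.7 -2.1 -4.3] M [-0.52 -0.1   0.05] yaw -0.0850 gap 0.0157 tilt 0.000
-0.0025 0 0.037 t 22.15 heel [-2.8 -0.9 37.1] F [-0.1 -4.7 -2.5] M [-1.15  0.02 -0.12] yaw -0.0851 gap 0.0154 tilt 0.002
-0.0025 0.001 0.037 t 22.55 heel [-2.9 -0.6 37.2] F [-0.4 -7.8 -1.2] M [-1.56  0.06 -0.19] yaw -0.0851 gap 0.0151 tilt 0.003
```

```bash
python3 - <<'E'
from h import *
o=down(YAW+np.pi/4)
z=.037
for hx,hy in ((-.0015,.0008),(-.0005,.0008),(.0005,.001),(.0015,.0012)):
    arm.move_linear(tcp(hx,hy,z),speed=.012,rotation=o); arm.sleep(.15); print(hx,hy,z,end=' '); rep()
    if loc(status.state()['wrist_force'])[0]<-7: break
arm.sleep(.3); rep()
import pickle
i=cams.camera_info('wrist'); im=cams.camera('wrist'); pickle.dump((i,im),open('w6.pkl','wb'))
crop(im,0,0,512,384,'pics/w6.png',1.56); crop(im,185,85,345,245,'pics/w6c.png',3.7)
im=cams.camera('side'); crop(im,180,140,280,215,'pics/s6.png',8)
E
```

```text
-0.0015 0.0008 0.037 t 22.95 heel [-2.5 -0.9 37.1] F [-2.  -6.8 -1.6] M [-1.43  0.28 -0.04] yaw -0.0847 gap 0.0153 tilt 0.004
-0.0005 0.0008 0.037 t 23.35 heel [-2.1 -0.8 36.8] F [-2.4 -6.3 -2.6] M [-1.4   0.52 -0.05] yaw -0.0847 gap 0.0156 tilt 0.005
0.0005 0.001 0.037 t 23.75 heel [-1.6 -0.8 36.5] F [-2.8 -7.  -2. ] M [-1.44  0.61  0.01] yaw -0.0848 gap 0.0155 tilt 0.006
0.0015 0.0012 0.037 t 24.15 heel [-1.6 -0.9 36.5] F [-4.8 -6.9 -0.6] M [-1.54  0.9   0.05] yaw -0.0845 gap 0.0153 tilt 0.008
t 24.45 heel [-1.5 -0.9 36.5] F [-4.6 -7.2 -0.9] M [-1.46  0.91  0.1 ] yaw -0.0846 gap 0.0152 tilt 0.008
```

View pics/w6.png

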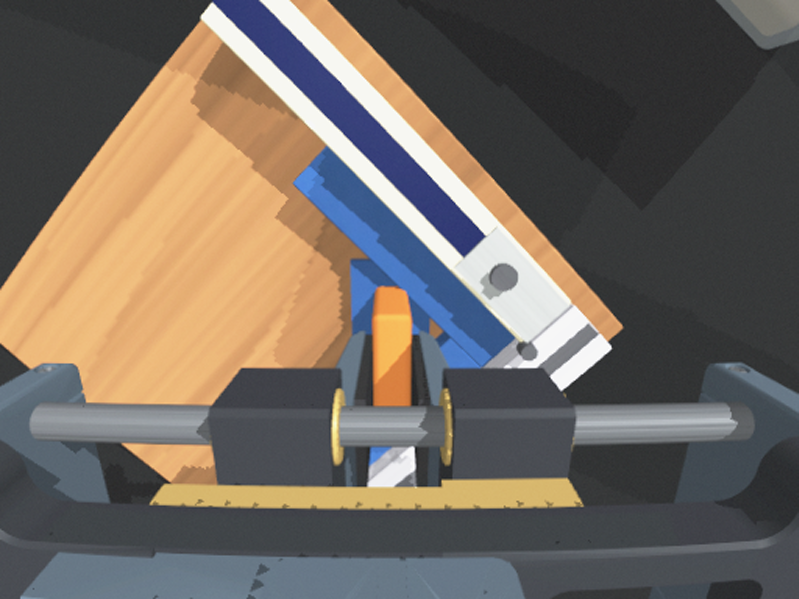

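View pics/w6c.png

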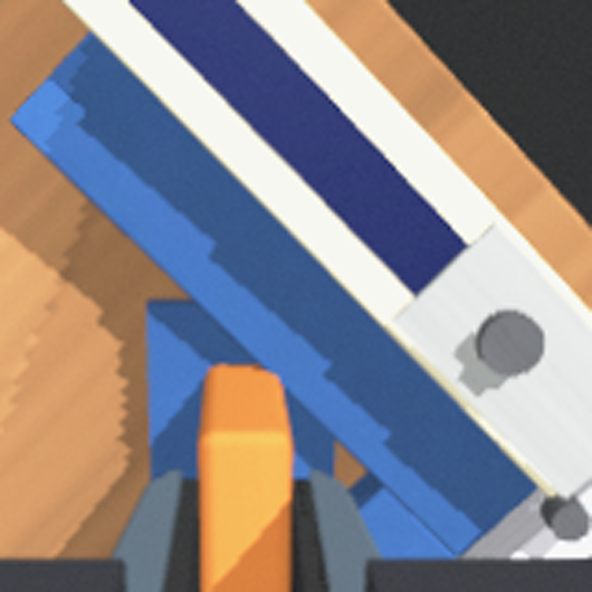

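View pics/s6.png

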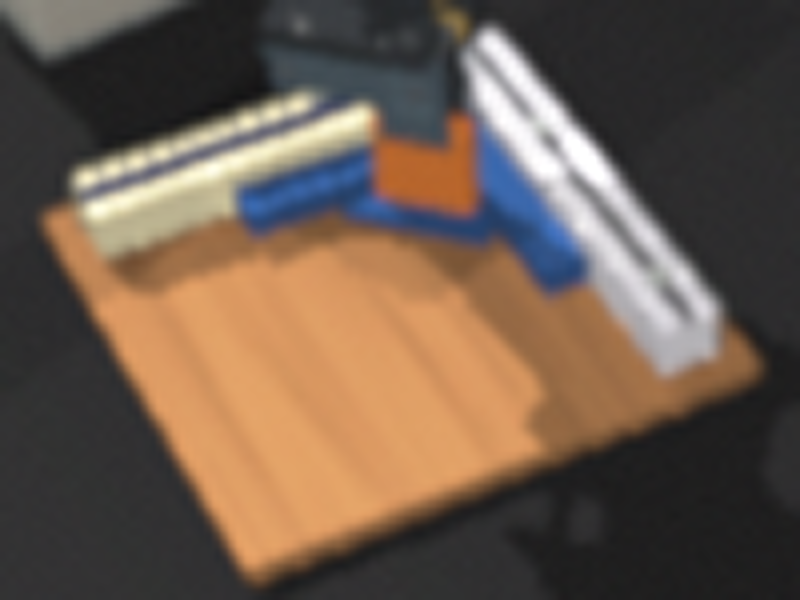

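```bash
python3 - <<'E'
from m2 import *
i,im=pickle.load(open('w6.pkl','rb'))
q=lambda c:raw(c,3.7,(185,85)); g=lambda c:raw(c,1.56,(0,0))
def ang(p,z):
    W=unproj(i,p,z); d=W[0]-W[1]; print(np.arctan2(d[1],d[0])%np.pi, [ (loc(np.r_[w[:2]-COR,0])*1e3).round(1)[:2].tolist() for w in W])
print('upright in'); ang([q((393,322)),g((203,18))],.0415)
print('upright in low'); ang([q((540,490)),q((65,0))],.0415)
print('up out'); ang([q((495,225)),g((290,0))],.0415)
print('board edge');ang([g((622,327)),g((327,0))],.012); ang([q((592,225)),q((385,0))],.012)
print('sq inner y21'); ang([q((460,553)),q((12,120))],.029)
print('want',np.pi+YAW)
t=cams.camera('wrist') if 0 else None
crop(im,100,0,400,245,'pics/w6d.png',2.4)
crop(im,300,190,400,250,'pics/w6e.png',8)
E
```

```text
upright in
3.062032714264966 [[-52.6, 1.6], [-199.3, 0.8]]
upright in low
3.049741117819692 [[-7.0, -0.7], [-135.9, 0.2]]
up out
3.0362226374689922 [[-52.6, 27.5], [-177.9, 30.1]]
board edge
3.05043175436445 [[43.1, 43.6], [-177.6, 45.0]]
3.063303226849134 [[-31.0, 45.1], [-95.4, 44.7]]
sq inner y21
3.063111944648354 [[-2.4, -23.0], [-130.6, -23.8]]
want 3.056592653589793
```

View pics/w6d.png

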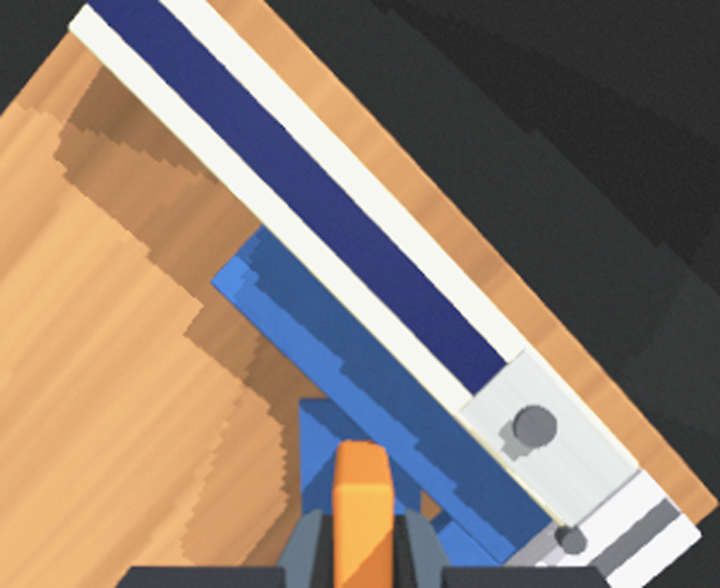

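View pics/w6e.png

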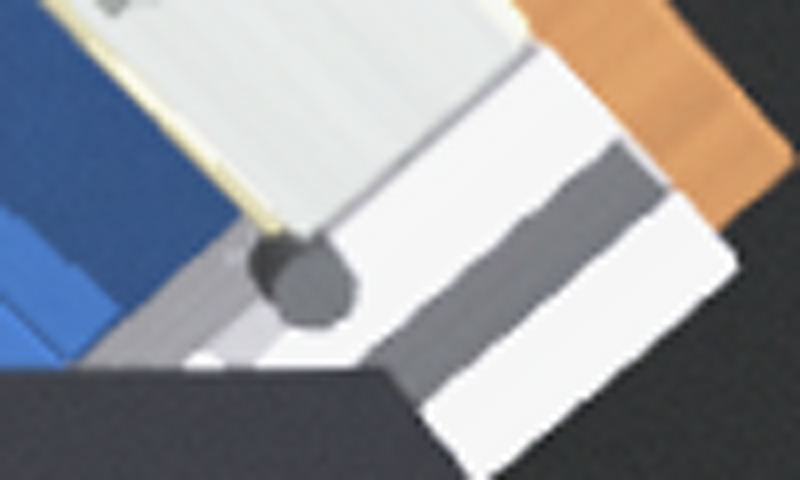

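```bash
python3 - <<'E'
from h import *
o=down(YAW+np.pi/4)
z=.037
for hx,hy in ((.003,.001),(.0042,.001)):
    arm.move_linear(tcp(hx,hy,z),speed=.012,rotation=o); arm.sleep(.3); print(hx,hy,z,end=' '); rep()
arm.sleep(.7); rep(); arm.sleep(.3); rep()
im=cams.camera('wrist'); crop(im,100,0,400,245,'pics/w7.png',2.4)
E
```

```text
0.003 0.001 0.037 t 25.12 heel [-1.4 -1.  36.4] F [-7.3 -6.7  0.1] M [-1.28  1.43  0.1 ] yaw -0.0848 gap 0.0154 tilt 0.010
0.0042 0.001 0.037 t 25.68 heel [-1.3 -1.  36.5] F [-9.6 -6.4  3. ] M [-1.36  1.85  0.06] yaw -0.0850 gap 0.0156 tilt 0.012
t 26.38 heel [-1.3 -1.  36.5] F [-8.9 -6.2  2.5] M [-1.29  1.82  0.06] yaw -0.0850 gap 0.0155 tilt 0.012
t 26.68 heel [-1.3 -1.  36.5] F [-8.7 -6.   2.5] M [-1.38  1.84  0.03] yaw -0.0850 gap 0.0154 tilt 0.012
```

View pics/w7.png

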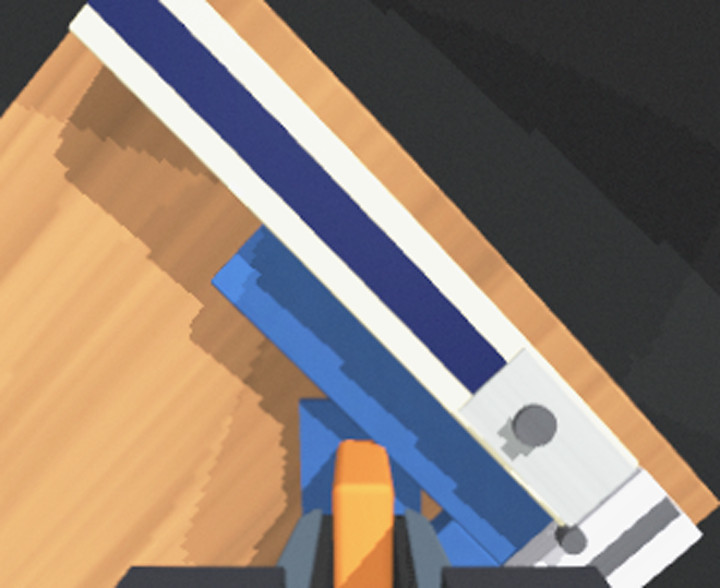

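The wrist picture shows the square's heel in the corner. Its outer edge lies along the upright from about (262,228) to (550,525), and its tip is at the rail face. The forces are steady, so I'm handing in.

```bash
python3 - <<'E'
from h import *
arm.finish_job(); rep()
E
```

```text
the job is handed in; nothing more can be done
the job is handed in; nothing more can be done
```

The job is handed in at about 27 s, with the square still gripped and pressed into the corner against both the rail and the upright. No verdict was reported.

I picked the smaller blue square, whose legs measured about 131–134 mm; the look-alike's were about 174 mm. I lifted it by the orange grip, set it on the board clear of the sagging upright, pushed the upright back, then pressed it into the corner.

**Last checks**
- **Forces:** the wrist read about 9 N against the rail and 6 N against the upright, both steady. Part of these readings may be friction on the board.
- **Position:** the heel was about 1.3 mm and 1.0 mm from my camera estimate of the corner. It met a stiff stop in both directions.
- **Height:** the underside should be about 1 mm above the board, judging from the earlier touch-down.
- **Angles:** pictures put the upright within about 0.02 rad of square, averaging near 0. The edge readings scattered by about ±0.013 rad. The tool tilt was 0.012 rad.

**What disagreed or was not checked**
- One fit of the rail's direction from a short edge gave -0.137 rad, against -0.085 rad from the board fits. I rejected it as a poor baseline.
- Early approach moves towards the rail stopped early and left the tool tilted by up to 0.018 rad. I corrected this by commanding the orientation explicitly and moving in small steps.
- I did not re-measure the seedling box, jar or screwdriver at the end; the planned path kept clear of them.

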